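Tilt the screwdriver out of the lipped chip tray

TASK

The long screwdriver has dropped into the metal chip tray, whose opening is shorter than the screwdriver. Take it by its handle, tilt it so that it comes out one end first through the opening, and finish holding it still and about level in the gripper over the tray's opening, every part of it at least 6 cm above the tray's top. Leave the small jaw insert in the tray and do not disturb the things standing round the tray; do not put the screwdriver down: the program ends while holding it.

Things in the scene. Friction and masses are not known exactly. Their poses are not given: they have to be found in the camera images.
- tray_opening (a point): Centre of the tray's opening, level with its top, 52 mm over the worktop. z up, y along the tray, x across. Heavy metal tray, fixed, 290 (y) x 160 (x) x 52 mm high, inside 284 x 154, floor top 3 mm and lip undersides 48 mm over the worktop. Clear opening 156 (y) x 126 mm (x), centred, with a rounded hem: lips overhang about 65 mm at each end, 15 mm along the sides.
- screwdriver: Flat-bladed screwdriver, 202 mm long, loose on the tray floor, along the tray (within 6 deg), ends under the end lips, handle to the tray's +y end (robot's left). Origin mid-length on its underside; +y runs blade to handle. About 0.1 kg, balances in the handle. Handle round, 28 mm wide, 26 high, y = 7 to 99 mm; shank a 6 mm rod, blade 8 mm wide.
- driver_handle (a point): Point on the tool's axis in the handle, half-way up (13 mm), 49 mm from the handle's outer end, 151 mm from the blade tip: a good place to grip, across the 28 mm handle. +y points along the tool to the handle's end.
- driver_butt (a point): Outer end of the handle, on the axis.
- driver_tip (a point): Tip of the blade, on the axis.
- jaw_insert: Small ribbed steel jaw insert, 25 x 50 x 13 mm, lying loose in the tray under the lip at the +y end, in the corner on the -x side. Origin at the centre of its underside. Stays in the tray.
- mug: Bystander: mug, 86 x 116 x 94 mm, to the left of the tray. Origin at the centre of its underside.
- weight: Bystander: knobbed weight, 38 mm across, 62 mm high, right of the tray. Origin at the centre of its underside.
- bend_support: Bystander: bend-test support with two rollers, 50 x 140 x 43 mm, behind the tray. Origin at the centre of its underside.
- toggle_clamp: Bystander: toggle clamp on a plate, 70 x 172 x 58 mm, behind the tray to the right. Origin at the centre of its underside.
- tape: Bystander: roll of tape lying flat, 100 mm across, 25 mm high, left of the tray. Origin at the centre of its underside.

How it is judged:
By the outcome, as a careful person would: the job done as asked, in the order asked, and still so for the second after the job is handed in, while the arm keeps its last pose, push and grip.
It also fails if it takes over 40 s, if anything falls off the work surface, if the arm or the gripper's body presses on something with over 40 N, if the wrist force passes 120 N, or if a joint passes its speed limit or range.

ROBOT

A 6-joint arm with a two-finger parallel gripper is mounted at the origin on the work surface; the furniture and walls round the work are solid. World frame = base frame: x ahead of the robot, y to its left, z up, the work surface at z = 0. Lengths are in m, angles in rad, forces in N, time in s.
With the tool pointing down it reaches from about 0.375 to 0.75 m from the base axis. Payload 9 kg.
Tool frame: the origin (TCP) lies midway between the tips of the shut fingers; the grasp point (between the pads) lies 19 mm behind it; z points along the fingers, y is the line along which they close (so a half turn about z gives the same grasp; the last joint's range is limited). The gripper opens to 85 mm and grips with 20 to 120 N. Pads are 22 mm wide; open, the fingers measure 114 mm over their backs; the gripper's body (76 mm by 85 mm) begins 54 mm behind the grasp point. The pads swing forward as they close: fully open they stand 13 mm farther back than shut.
Start: joints at [-1.467, 0.104, 0.097, 1.564, 0, 1.353], TCP at [0.19, -0.569, 0.203] pointing down, gripper open.
Joint ranges: [-2.99, 2.99], [-0.84, 1.86], [-1.1, 1.16], [-1.84, 2.11], [-1.51, 1.56], [-3.14, 3.14]. Speed limits (rad/s): [2.22, 2.22, 2.57, 3.14, 3.14, 3.14].

INTERFACE

Orientations are given as a unit quaternion [w, x, y, z].
In Python, from plant import read_state, eyes, workorder gives the robot as it stands. The module is installed in compiled form; this text tells all that it offers.
- The arm moves only by the tool send_rows, never from a script. Its argument "series" is a list of rows, each a list of 2 entries, a list of its own where there are three numbers: the shift along the tool's x, y, z in cm, then the turn about the tool's z in rad. In form: [[[tx, ty, tz], roll], ...]. A call has exactly 10 rows; each row shifts and turns the commanded pose from where the row before left it, along the tool's axes as they then stand; what a row does not reach is not made up. A row lasts 1/10 s, in which the tool goes at most 50 mm and 8.59 degrees, less where a joint would pass 70% of its speed; a pose out of reach is approached as far as the arm can. A call with a gripper value outside its range is refused whole. "claw" is the closure in counts, from 0 (fully open) to 255 (shut), set as the call begins (left out, the last holds). The fingers move at their own pace and stop on an object; "grip_force" is the grip in N (left out, the last holds). Time passes only in rows, so rows that do not move let the fingers close, or fill a call up. It gives the time, the measured TCP pose, the force, the opening and the grip force at its end, in the units of the state.
- read_state(): the state, without advancing time (a new reading comes with each control period).
- eyes.read_camera(name): name is "side" or "top" or "wrist"; returns (picture, depth): 420x560x3 uint8, blue, green, red; 420x560 float32, m along the optical axis (not along the pixel's ray), 0 where there is no reading.
- eyes.calibration(name): a dict with "intrinsics" (3x3 intrinsics, pixels), "D" ([k1, k2, p1, p2, k3] as OpenCV has them; the pictures are not rectified), "extrinsics" (4x4, takes a point from camera to world coordinates); the wrist camera has in their place "hand_eye" (4x4, takes a point from camera to tool coordinates, whose origin is the TCP and whose axes are the flange's). Camera axes: x right, y down, z forward; pixel columns grow to the right and rows downward; lengths in m; the calibration is good to about 2 mm. A picture is of the moment at which its call begins: read the wrist's pose just before it. calibration takes no time and is no camera call.
- workorder.close_job(): hands the job in; it is judged then, once.
Trained networks look in the newest picture that a camera, given by its name, has taken for a name from the list of things; names that differ only in an ending like _2 or _b are one class to them, and where a whole thing is asked for, a point or a joint stands for the part that bears it (a point fixed in the world has none). Each returns a list of dicts, best first, with "confidence" (0 to 1); they miss things now and then, are a little off and sometimes report something else, mostly with a low value. They report only what shows in the picture. A call takes as long as a camera call.
- eyes.spot_in(camera, label): "box" ([left, top, width, height] as shares, 0 to 1, of the picture: columns of its width, rows of its height, round what is visible of it).
The state is a dict: "clock": time; "joint_positions": joint angles; "qvel": joint speeds; "joint_torque": joint torques, N m; "tool_pos": TCP position; "orientation": TCP orientation; "contact_force": force on the tool from outside, world axes, zero at the start; "wrist_torque": the same for the moment, N m; "gripper_width": finger opening in m; "grip_force": force on a finger pad.
Only numpy, scipy, OpenCV 4.12 (cv2) and the standard library are available. Lean on these libraries where they do the work, as an engineer would, in place of code of your own. Each camera call takes 0.05 s, during which the arm holds its last target. There are 200 camera calls.

## Working session

There is one attempt and no reset: what is moved stays moved. The work goes in short steps, Python scripts to look and compute and a tool call to move; the robot and the scene stay as the last step left them, time stands still between calls to the robot, and variables do not carry over. Pictures are saved under pics/ and viewed, at most 15 in all, crops included, and the job is handed in when it is done.

Besides the shell and the picture viewer there is one more tool, called after "Call:" as a command line: name --argument value ..., lists and objects as JSON in quotes. send_rows: Moves the arm, as the interface text tells. Its arguments: {"type":"object","properties":{"series":{"type":"array","items":{"type":"array"}},"claw":{"type":"number"},"grip_force":{"type":"number"}},"required":["series"]}

```bash
mkdir -p pics; cat > h.py <<'E'
import numpy as np, cv2
from plant import read_state, eyes, workorder
from scipy.spatial.transform import Rotation as R
def pose():
    s=read_state(); q=s["orientation"]
    T=np.eye(4); T[:3,:3]=R.from_quat([q[1],q[2],q[3],q[0]]).as_matrix(); T[:3,3]=s["tool_pos"]; return T
def shot(name):
    T=pose(); im,d=eyes.read_camera(name); c=eyes.calibration(name)
    E=c["extrinsics"] if "extrinsics" in c else T@np.array(c["hand_eye"])
    return im,d,np.array(c["intrinsics"]),np.array(c["D"]),np.array(E)
def cloud(d,K,D,E):
    h,w=d.shape; u,v=np.meshgrid(np.arange(w),np.arange(h))
    p=cv2.undistortPoints(np.stack([u,v],-1).reshape(-1,1,2).astype(np.float32),K,D).reshape(h,w,2)
    P=np.dstack([p*d[...,None],d]); W=P@E[:3,:3].T+E[:3,3]; W[d==0]=np.nan; return W
E
cat > a.py <<'E'
from h import *
s=read_state(); print(s); print(pose().round(3))
for n in ["top","side"]:
    im,d,K,D,E=shot(n); cv2.imwrite(f"pics/{n}1.png",im); W=cloud(d,K,D,E); np.save(n+"W.npy",W)
    print(n,E.round(3).tolist(),K.round(0).tolist())
    for l in ["tray_opening","screwdriver","driver_handle","driver_butt","driver_tip","jaw_insert"]:
        for r in eyes.spot_in(n,l)[:2]:
            b=np.array(r["box"])*[560,420,560,420]; c=(b[:2]+b[2:]/2).astype(int)
            print(n,l,round(r["confidence"],2),b.round(),W[c[1],c[0]].round(3))
E
python3 a.py
```

```text
{'clock': 0.0, 'joint_positions': array([-1.46667203e+00,  1.04657176e-01,  9.64669203e-02,  1.56390797e+00,
       -1.52537907e-06,  1.35310151e+00]), 'qvel': array([-0.00095078,  0.00098014,  0.00016119, -0.00100845,  0.0017074 ,
       -0.0008929 ]), 'joint_torque': array([ 4.80476010e-03, -5.56925011e+01,  5.03653908e+01,  1.68659887e-02,
        1.58811179e-05, -2.76845128e-06]), 'tool_pos': array([ 0.18974769, -0.56881519,  0.20174573]), 'orientation': array([-6.49942851e-04,  9.87081757e-01,  1.60216046e-01,  3.61829754e-05]), 'contact_force': array([ 0.04428547, -0.12817377,  0.3014508 ]), 'wrist_torque': array([0.03386245, 0.00810679, 0.01298277]), 'grip_force': 0.0, 'gripper_width': 0.08536394496626082}
[[ 0.949  0.316 -0.     0.19 ]
 [ 0.316 -0.949  0.001 -0.569]
 [ 0.    -0.001 -1.     0.202]
 [ 0.     0.     0.     1.   ]]
top [[-0.004, -0.998, 0.062, 0.463], [-1.0, 0.004, 0.0, 0.014], [-0.001, -0.062, -0.998, 1.618], [0.0, 0.0, 0.0, 1.0]] [[488.0, 0.0, 280.0], [0.0, 488.0, 208.0], [0.0, 0.0, 1.0]]
top tray_opening 0.8 [243. 162. 103.  77.] [ 0.586 -0.037  0.003]
top screwdriver 0.74 [270. 190.  24.  13.] [0.601 0.01  0.024]
top driver_handle 0.77 [269. 191.  48.  22.] [ 0.582 -0.026  0.017]
top driver_butt 0.76 [269. 191.  21.  10.] [0.601 0.016 0.022]
top driver_tip 0.62 [272. 188.  22.  18.] [0.598 0.003 0.023]
top jaw_insert 0.59 [244. 161.  99.  80.] [ 0.587 -0.03  -0.007]
top jaw_insert 0.31 [273. 194.  30.  12.] [ 0.59  -0.013  0.03 ]
side [[0.948, -0.178, 0.262, 0.208], [-0.316, -0.467, 0.826, -1.085], [-0.025, -0.866, -0.5, 0.697], [0.0, 0.0, 0.0, 1.0]] [[381.0, 0.0, 281.0], [0.0, 381.0, 215.0], [0.0, 0.0, 1.0]]
side tray_opening 0.65 [272. 200.  45.  55.] [ 0.59  -0.029  0.001]
side screwdriver 0.24 [340. 277.  20.  27.] [ 0.594 -0.428  0.038]
side driver_butt 0.66 [287. 210.  10.  17.] [ 0.59  -0.001  0.026]
```

```bash
python3 -c "
import cv2
a=cv2.imread('pics/top1.png')[100:300,150:430];a=cv2.resize(a,(560,400),interpolation=2)
cv2.imwrite('pics/t1c.png',a)
b=cv2.imread('pics/side1.png');cv2.imwrite('pics/s1c.png',b)"
```

```text
(no output)
```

View pics/t1c.png

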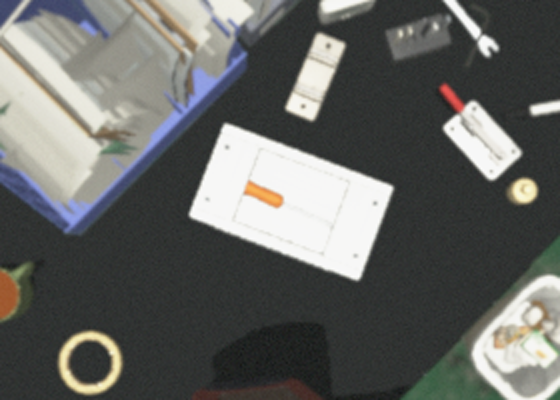

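View pics/s1c.png

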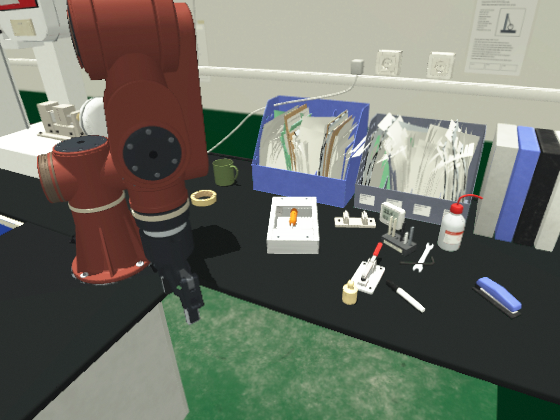

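The top view shows the tray centred at about (295,201) in the full picture, turned about 20°. The orange handle shows at its left (+y) end. The side view confirms the handle is in the opening.

```bash
cat > b.py <<'E'
from h import *
W=np.load("topW.npy"); im=cv2.imread("pics/top1.png")
m=(im.min(-1)>170)&(abs(W[...,0]-.587)<.2)&(abs(W[...,1]+.03)<.2)&(W[...,2]>.02)
n,l,st,c=cv2.connectedComponentsWithStats(m.astype(np.uint8)); k=l[185,250] if l[185,250] else 1+np.argmax(st[1:,4])
P=W[l==k]; print(st[k], np.median(P[:,2]), np.percentile(P[:,2],[5,95]))
r=cv2.minAreaRect((P[:,:2]*1000).astype(np.float32)); print("rect",r, cv2.boxPoints(r).round().tolist())
h=(im[...,2]>150)&(im[...,0]<100)&(abs(W[...,0]-.587)<.08)&(abs(W[...,1]+.03)<.1)
Q=W[h]; print(len(Q),cv2.minAreaRect((Q[:,:2]*1000).astype(np.float32)),Q.mean(0))
E
python3 b.py
```

```text
[ 245  162  101   78 2636] 0.05062771467546778 [0.04430103 0.05662393]
rect ((584.2442626953125, -35.220458984375), (291.1664123535156, 162.3958740234375), 69.03933715820312) [[456.0, -142.0], [608.0, -200.0], [712.0, 72.0], [560.0, 130.0]]
93 ((597.322998046875, 7.893695831298828), (58.24186325073242, 17.469961166381836), 66.22517395019531) [0.59724827 0.00767529 0.02573214]
```

Call:
send_rows --series '[[[2.7,-1.9,-0.4],0],[[2.7,-1.9,-0.4],0],[[2.7,-1.9,-0.4],0],[[2.7,-1.9,-0.4],0],[[2.7,-1.9,-0.4],0],[[2.7,-1.9,-0.4],0],[[2.7,-1.9,-0.4],0],[[2.7,-1.9,-0.4],0],[[2.7,-1.9,-0.4],0],[[2.7,-1.9,-0.4],0]]' --claw 0

```text
clock: 1.7
tool_pos: [0.3865, -0.3025, 0.2428]
orientation: [0.0, 0.987, 0.16, 0.0]
contact_force: [1.2, -0.6, -0.7]
gripper_width: 0.0856
grip_force: 0.0
```

Call:
send_rows --series '[[[2.7,-1.9,0],0],[[2.7,-1.9,0],0],[[2.7,-1.9,0],0],[[2.7,-1.9,0],0],[[2.7,-1.9,0],0],[[2.7,-1.9,0],0],[[2.7,-1.9,0],0],[[2.7,-1.9,0],0],[[2.7,-1.9,0],0],[[2.7,-1.9,0],0]]'

```text
clock: 2.7
tool_pos: [0.5826, -0.0367, 0.2426]
orientation: [0.0, 0.987, 0.16, 0.0]
contact_force: [1.0, -0.8, -0.4]
gripper_width: 0.0854
grip_force: 0.0
```

Call:
send_rows --series '[[[0,0,0],-0.147],[[0,0,0],-0.147],[[0,0,0],-0.147],[[0,0,0],-0.147],[[0,0,0],-0.147],[[0,0,0],-0.147],[[0,0,0],0],[[0,0,0],0],[[0,0,0],0],[[0,0,0],0]]'

```text
clock: 3.7
tool_pos: [0.5819, -0.0379, 0.2425]
orientation: [0.0, 0.825, 0.565, 0.0]
contact_force: [0.3, 0.0, 0.1]
gripper_width: 0.0853
grip_force: 0.0
```

```bash
cat > c.py <<'E'
from h import *
import sys
print(read_state()["clock"],read_state()["joint_positions"].round(2),pose().round(3).tolist())
im,d,K,D,E=shot("wrist"); cv2.imwrite(f"pics/{sys.argv[1]}.png",im); W=cloud(d,K,D,E); np.save("wW.npy",W)
for l in ["tray_opening","screwdriver","driver_handle","driver_butt","driver_tip","jaw_insert"]:
    for r in eyes.spot_in("wrist",l)[:2]:
        b=np.array(r["box"])*[560,420,560,420]; c=(b[:2]+b[2:]/2).astype(int)
        print(l,round(r["confidence"],2),b.round(),W[c[1],c[0]].round(3))
E
python3 c.py w1
```

```text
3.7 [-0.29  0.07  0.13  1.63 -0.    1.65] [[0.361, 0.933, 0.0, 0.582], [0.933, -0.361, -0.0, -0.038], [-0.0, 0.0, -1.0, 0.242], [0.0, 0.0, 0.0, 1.0]]
tray_opening 0.57 [205.  41. 154. 251.] [ 0.591 -0.03   0.002]
screwdriver 0.57 [266. 104.  24. 142.] [ 0.583 -0.037  0.016]
driver_handle 0.94 [267. 105.  19. 135.] [ 0.583 -0.032  0.018]
driver_handle 0.71 [379. 298. 103.  59.] [ 0.631 -0.042  0.331]
driver_butt 0.59 [264. 107.  23. 136.] [ 0.581 -0.034  0.019]
driver_butt 0.48 [ 1.  0. 18. 40.] [0.355 0.254 0.01 ]
driver_tip 0.56 [264. 110.  24. 130.] [ 0.582 -0.036  0.017]
driver_tip 0.28 [201.  40. 157. 251.] [ 0.589 -0.028  0.001]
```

View pics/w1.png

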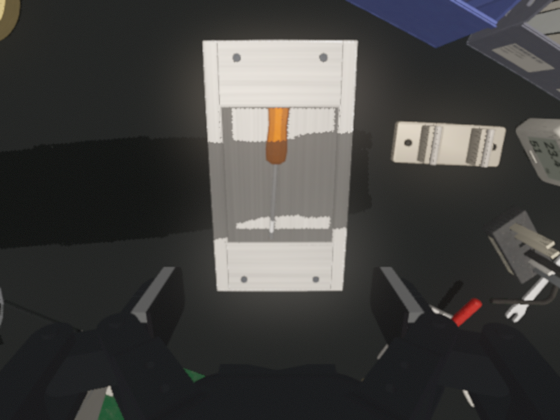

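Handle spans (277,108)–(276,163), with the rod running down to a blade at about (272,230). The opening runs from (222,107) to (338,242). The fingers line up with the tray.

```bash
cat > d.py <<'E'
from h import *
import sys
im=cv2.imread(f"pics/{sys.argv[1]}.png"); W=np.load("wW.npy"); T=pose()
L=(W-T[:3,3])@T[:3,:3]   # tool frame
L[...,2]=W[...,2]; L*=1000
z=L[...,2]
near=(abs(L[...,0])<170)&(abs(L[...,1])<110)
m=near&(z>42)&(z<62); P=L[m][:,:2].astype(np.float32); print("tray top",cv2.minAreaRect(P),np.median(z[m]))
o=near&(z<35)&(cv2.inRange(np.dstack([L[...,0],L[...,1],z]),(-90,-75,-20),(110,75,35))>0)
for col in range(235,335,30):
    zz=z[60:290,col]; x=L[60:290,col,0]; k=np.where(np.abs(np.diff(zz))>18)[0]; print(col,[(60+i,x[i].round(),x[i+1].round()) for i in k])
for row in (130,180,220):
    zz=z[row,195:365]; y=L[row,195:365,1]; k=np.where(np.abs(np.diff(zz))>18)[0]; print(row,[(195+i,y[i].round(),y[i+1].round()) for i in k])
h=near&(im[...,2]>120)&(im[...,0]<90)&(im[...,2].astype(int)-im[...,0]>70); Q=L[h]
print("handle",len(Q),cv2.minAreaRect(Q[:,:2].astype(np.float32)),np.percentile(Q,[1,50,99],axis=0).round(1).tolist())
for row in range(110,240,8):
    q=L[row][h[row]]
    if len(q): print(row,q[:,:2].mean(0).round(1),np.ptp(q[:,1]).round(1))
print(L[[195,215,230],[274,273,272]].round(1))
E
python3 d.py w1
```

```text
tray top ((4.322174072265625, 3.0361328125), (290.8633728027344, 160.70738220214844), 0.16510090231895447) 50.841446739864956
235 [(np.int64(106), np.float64(83.0), np.float64(83.0)), (np.int64(240), np.float64(-91.0), np.float64(-73.0))]
265 [(np.int64(106), np.float64(83.0), np.float64(83.0)), (np.int64(241), np.float64(-93.0), np.float64(-75.0))]
295 [(np.int64(241), np.float64(-92.0), np.float64(-75.0))]
325 [(np.int64(106), np.float64(83.0), np.float64(83.0)), (np.int64(240), np.float64(-91.0), np.float64(-73.0))]
130 [(np.int64(206), np.float64(-88.0), np.float64(-76.0)), (np.int64(222), np.float64(-60.0), np.float64(-67.0)), (np.int64(336), np.float64(74.0), np.float64(66.0)), (np.int64(352), np.float64(83.0), np.float64(96.0))]
180 [(np.int64(209), np.float64(-89.0), np.float64(-76.0)), (np.int64(225), np.float64(-59.0), np.float64(-66.0)), (np.int64(333), np.float64(73.0), np.float64(65.0)), (np.int64(349), np.float64(83.0), np.float64(96.0))]
220 [(np.int64(212), np.float64(-88.0), np.float64(-76.0)), (np.int64(227), np.float64(-59.0), np.float64(-66.0)), (np.int64(331), np.float64(73.0), np.float64(66.0)), (np.int64(346), np.float64(82.0), np.float64(95.0))]
handle 981 ((47.92734909057617, 24.20142364501953), (65.22241973876953, 70.90504455566406), 4.269881725311279) [[20.0, -11.6, 17.2], [51.1, 0.4, 25.4], [81.5, 12.1, 28.6]]
110 [79.3  2. ] 21.0
118 [70.3  1. ] 20.0
126 [61.2  1. ] 20.2
134 [52.1 -0.2] 20.3
142 [42.9 -0.2] 20.3
150 [33.5 -0.8] 21.5
158 [23.9 -0.7] 19.3
[[-23.8  -3.5  16.8]
 [-50.   -4.9  18. ]
 [-70.7  -6.3  17.2]]
```

Call:
send_rows --series '[[[2,0.1,0],0.05],[[2,0,0],0],[[2,0,0],0],[[0,0,2.4],0],[[0,0,2.4],0],[[0,0,2.4],0],[[0,0,2.4],0],[[0,0,2.4],0],[[0,0,2.4],0],[[0,0,0],0]]' --claw 110 --grip_force 25

```text
clock: 5.05
tool_pos: [0.6039, 0.0174, 0.0948]
orientation: [-0.002, 0.838, 0.545, -0.002]
contact_force: [-0.8, 0.7, -0.9]
gripper_width: 0.0486
grip_force: 0.0
```

```bash
python3 c.py w2
```

```text
5.05 [-0.19  0.13 -0.07  1.38 -0.    1.8 ] [[0.405, 0.914, -0.006, 0.604], [0.914, -0.405, 0.001, 0.017], [-0.001, -0.005, -1.0, 0.095], [0.0, 0.0, 0.0, 1.0]]
tray_opening 0.65 [152.  85. 247. 286.] [0.598 0.008 0.027]
screwdriver 0.95 [260. 195.  38. 167.] [ 0.58  -0.038  0.017]
driver_handle 0.82 [263. 192.  29. 170.] [ 0.58  -0.036  0.017]
driver_butt 0.91 [262. 192.  33. 170.] [ 0.58  -0.037  0.016]
driver_tip 0.97 [261. 197.  35. 161.] [ 0.58  -0.038  0.017]
```

View pics/w2.png

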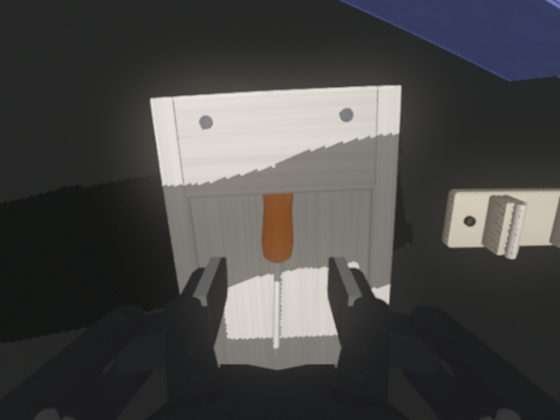

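The blade tip shows at (276,347), the handle front at (278,262), and the +y lip edge at row 191. The fingers straddle the tool's line.

```bash
python3 - <<'E'
from h import *
W=np.load("wW.npy"); T=pose(); L=(W-T[:3,3])@T[:3,:3]*1000; L[...,2]=W[...,2]*1000
for v,u in [(180,277),(187,277),(195,277),(200,277),(220,278),(240,278),(255,278),(260,278),(270,278),(300,277),(340,276),(345,276),(350,276),(187,240),(187,320)]: print(v,u,L[v,u].round(1))
for v in (205,225,245):
  r=L[v,250:305]; k=r[:,2]>12; print(v,r[k,1].min().round(1),r[k,1].max().round(1))
E
```

```text
180 277 [31.8 -3.  52.3]
187 277 [26.7 -3.  51.2]
195 277 [14.9 -3.2 26.5]
200 277 [10.8 -3.2 26. ]
220 278 [-5.4 -2.5 25.9]
240 278 [-21.8  -2.4  27. ]
255 278 [-35.2  -2.4  26.2]
260 278 [-39.6  -2.4  26.2]
270 278 [-53.2  -2.5  17.5]
300 277 [-82.9  -3.3  17.2]
340 276 [-125.5   -4.3   17.5]
345 276 [-131.5   -4.3   17.1]
350 276 [-136.4   -4.3   18.1]
187 240 [ 26.5 -28.2  50.3]
187 320 [26.9 26.1 51.7]
205 -13.8 8.7
225 -14.8 8.8
245 -15.9 10.1
```

Call:
send_rows --series '[[[0,-0.27,0],0],[[0,0,1.5],0],[[0,0,1.5],0],[[0,0,1.5],0],[[0,0,1.5],0],[[0,0,1.0],0],[[0,0,0.8],0],[[0,0,0.5],0],[[0,0,0],0],[[0,0,0],0]]'

```text
clock: 6.4
tool_pos: [0.6041, 0.0179, 0.016]
orientation: [0.0, 0.838, 0.545, 0.0]
contact_force: [-1.0, -1.1, 0.3]
gripper_width: 0.0486
grip_force: 0.0
```

Call:
send_rows --series '[[[0,0,0],0],[[0,0,0],0],[[0,0,0],0],[[0,0,0],0],[[0,0,0],0],[[0,0,0],0],[[0,0,0],0],[[0,0,0],0],[[0,0,0],0],[[0,0,0],0]]' --claw 255 --grip_force 25

```text
clock: 7.4
tool_pos: [0.6037, 0.018, 0.0155]
orientation: [0.0, 0.838, 0.545, -0.0]
contact_force: [0.3, 0.2, -0.2]
gripper_width: -0.0004
grip_force: 0.0
```

```bash
python3 c.py w3; python3 -c "
from h import *
im,d,*_=shot('side'); cv2.imwrite('pics/s3.png',cv2.resize(im[170:270,230:360],(520,400),interpolation=2))
a=cv2.imread('pics/w3.png'); b=cv2.imread('pics/s3.png'); cv2.imwrite('pics/m3.png',cv2.hconcat([cv2.resize(a,(450,338)),cv2.resize(b,(350,338))]))"
```

```text
7.4 [-0.19  0.17 -0.18  1.23 -0.    1.8 ] [[0.405, 0.914, -0.0, 0.604], [0.914, -0.405, -0.0, 0.018], [-0.0, 0.0, -1.0, 0.015], [0.0, 0.0, 0.0, 1.0]]
tray_opening 0.57 [ 79.  71. 395. 298.] [0.616 0.046 0.051]
screwdriver 0.78 [257. 236.  46. 136.] [0.608 0.025 0.081]
driver_handle 0.57 [258. 237.  39. 130.] [0.607 0.025 0.081]
driver_butt 0.86 [257. 234.  42. 136.] [0.607 0.025 0.081]
driver_tip 0.96 [256. 239.  43. 132.] [0.607 0.025 0.082]
```

View pics/m3.png

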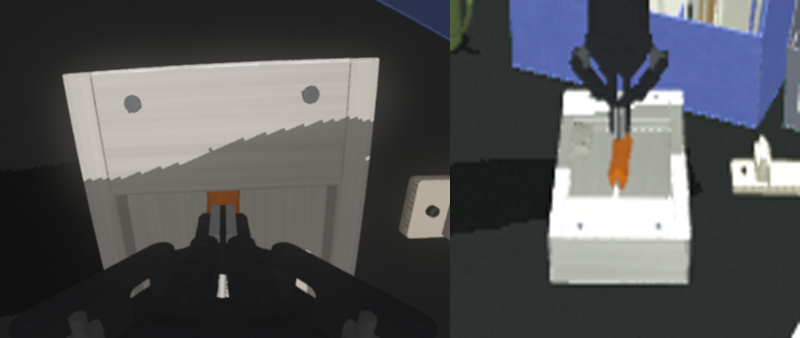

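The wrist view shows the fingers shut together with the orange handle still ahead of them, so the grip slid off. I'll open and re-measure.

Call:
send_rows --series '[[[0,0,0],0],[[0,0,0],0],[[0,0,0],0],[[0,0,0],0],[[0,0,0],0],[[0,0,-1.5],0],[[0,0,-1.5],0],[[0,0,-2],0],[[0,0,-2],0],[[0,0,0],0]]' --claw 110

```text
clock: 8.8
tool_pos: [0.6063, 0.0176, 0.0905]
orientation: [0.002, 0.838, 0.545, 0.002]
contact_force: [-0.5, 0.5, 0.1]
gripper_width: 0.0489
grip_force: 0.0
```

```bash
python3 c.py w4; python3 - <<'E'
from h import *
W=np.load("wW.npy"); T=pose(); L=(W-T[:3,3])@T[:3,:3]*1000; L[...,2]=W[...,2]*1000
im=cv2.imread('pics/w4.png').astype(int); h=(im[...,2]-im[...,0]>60)
for v in range(150,400,8):
  k=h[v,200:350]; r=L[v,200:350][k]
  if len(r)>5: print(v,200+np.where(k)[0].mean().round(),r.mean(0).round(1),np.ptp(r[:,1]).round(1))
E
```

```text
8.8 [-0.19  0.12 -0.09  1.36 -0.    1.8 ] [[0.405, 0.914, 0.007, 0.606], [0.914, -0.405, -0.001, 0.018], [0.001, 0.007, -1.0, 0.091], [0.0, 0.0, 0.0, 1.0]]
tray_opening 0.7 [142.  87. 257. 282.] [0.599 0.011 0.028]
screwdriver 0.86 [257. 197.  36. 171.] [ 0.58  -0.038  0.017]
driver_handle 0.96 [257. 195.  32. 172.] [ 0.58  -0.037  0.017]
driver_butt 0.95 [256. 196.  34. 174.] [ 0.579 -0.038  0.017]
driver_tip 0.68 [259. 202.  30. 164.] [ 0.579 -0.038  0.017]
198 274.0 [15.   2.1 25.1] 20.7
206 274.0 [ 8.5  1.3 24.3] 21.0
214 274.0 [ 1.9  1.3 23.7] 21.4
222 274.0 [-4.3  1.3 24.5] 21.3
230 273.0 [-10.9   0.8  24.5] 22.3
238 273.0 [-17.5   0.8  24.6] 24.3
246 273.0 [-24.2   0.8  25. ] 24.4
254 273.0 [-31.1   0.8  24.9] 23.0
262 274.0 [nan nan nan] nan
```

View pics/w4.png

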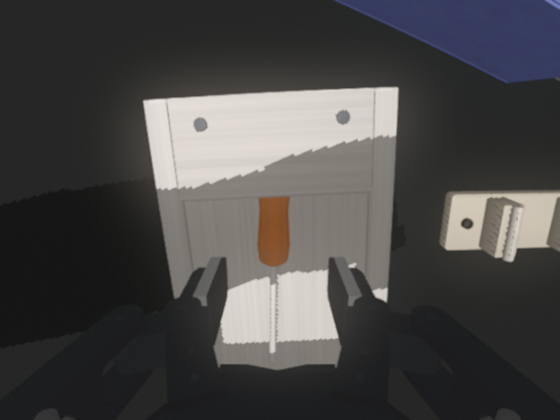

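```bash
python3 - <<'E'
from h import *
W=np.load("wW.npy"); T=pose(); L=(W-T[:3,3])@T[:3,:3]*1000
for v,u in [(264,215),(270,212),(264,221),(280,205),(300,195),(264,337),(264,345),(275,350),(300,340)]: print(v,u,L[v,u].round(1))
im=cv2.imread('pics/w3.png'); cv2.imwrite('pics/w3c.png',cv2.resize(im[200:380,180:380],(800,600*180//150*800//960),interpolation=2)[:600])
E
```

```text
264 215 [ 13.4 -23.8 -48.6]
270 212 [ 13.2 -24.2 -53.8]
264 221 [ 12.8 -21.4 -47.3]
280 205 [ 12.5 -25.7 -61.2]
300 195 [ 13.8 -25.7 -77.8]
264 337 [ 13.   29.6 -48.1]
264 345 [ 13.1  33.1 -48.4]
275 350 [ 13.8  32.7 -59.8]
300 340 [  7.9  27.3 -68.7]
```

View pics/w3c.png

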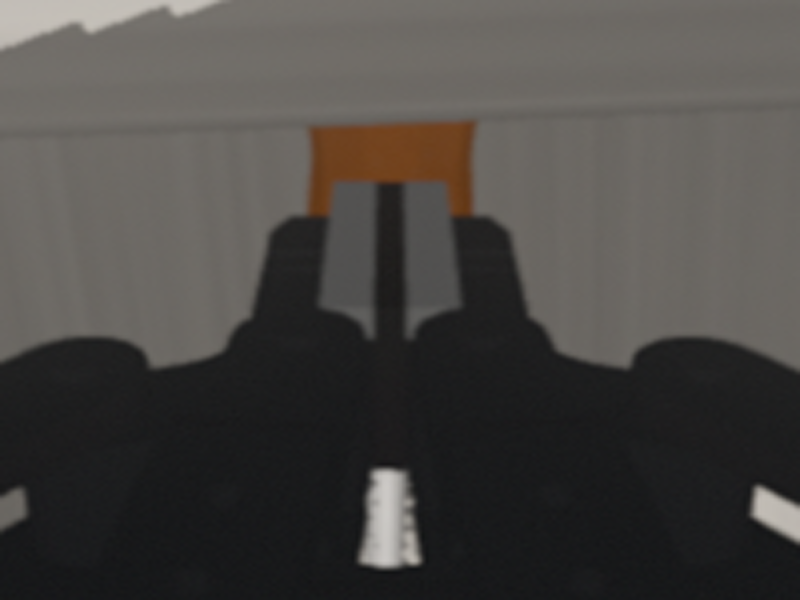

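```bash
python3 - <<'E'
from h import *
im,d,K,D,E=shot('wrist'); c=eyes.calibration('wrist'); H=np.array(c["hand_eye"]); print(H.round(3).tolist())
def proj(P,E,K,D):
    Q=np.linalg.inv(E); r,_=cv2.Rodrigues(Q[:3,:3]); return cv2.projectPoints(np.array(P,float),r,Q[:3,3],K,D)[0].reshape(-1,2).round()
for z in (0,-.005,-.02,-.048): print('wrist',z,proj([[.011,-.025,z],[.011,.025,z],[.011,0,z]],H,K,D).tolist())
T=pose()
im,d,K,D,E=shot('side'); cv2.imwrite('pics/s4.png',im)
for z in (0,-.02,-.048,-.073): 
  p=[(T@[0,y,z,1])[:3] for y in (-.027,.027)]; print('side',z,proj(p,E,K,D).tolist())
W=cloud(d,K,D,E); L=(W-T[:3,3])@T[:3,:3]*1000
m=(abs(L[...,0])<25)&(abs(L[...,1])<60)&(L[...,2]>-90)&(L[...,2]<20)
print(np.percentile(L[m][:,2],[50,80,90,95,98,99,100]).round(1), m.sum())
a=im[160:270,230:360].copy()
cv2.imwrite('pics/s4c.png',cv2.resize(a,(650,550),interpolation=2))
E
```

```text
[[-0.0, -0.956, -0.292, 0.076], [1.0, 0.0, -0.001, 0.001], [0.001, -0.292, 0.956, -0.17], [0.0, 0.0, 0.0, 1.0]]
wrist 0 [[232.0, 233.0], [320.0, 233.0], [276.0, 233.0]]
wrist -0.005 [[231.0, 236.0], [322.0, 236.0], [276.0, 236.0]]
wrist -0.02 [[227.0, 247.0], [326.0, 247.0], [276.0, 247.0]]
wrist -0.048 [[217.0, 273.0], [335.0, 273.0], [276.0, 273.0]]
side 0 [[285.0, 199.0], [300.0, 199.0]]
side -0.02 [[285.0, 194.0], [300.0, 194.0]]
side -0.048 [[285.0, 186.0], [300.0, 187.0]]
side -0.073 [[284.0, 180.0], [300.0, 180.0]]
[-74.1 -50.8 -42.5 -37.9 -35.6 -33.2 -32. ] 187
```

View pics/s4c.png

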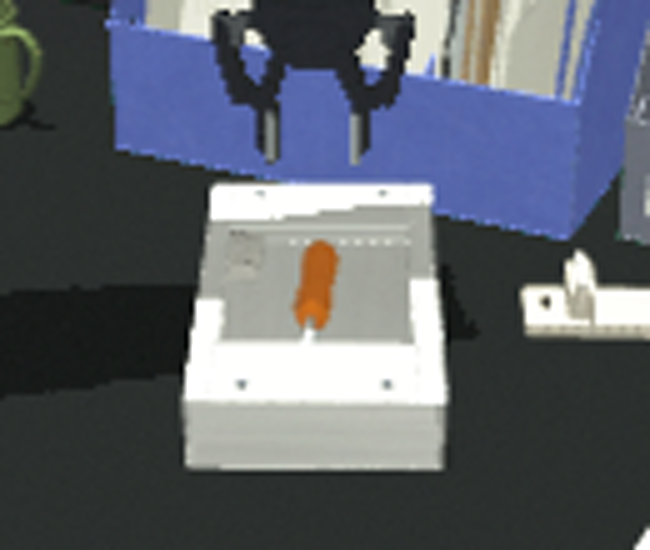

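The side view shows the handle lying where it was. The fingertips, at crop row 162, are roughly 30 mm behind the reported TCP, so the first closing was in air above the handle. I'll descend further in small, watched steps.

Call:
send_rows --series '[[[0,0,2],0],[[0,0,2],0],[[0,0,1.5],0],[[0,0,1.3],0],[[0,0,0.4],0],[[0,0,0.3],0],[[0,0,0.2],0],[[0,0,0],0],[[0,0,0],0],[[0,0,0],0]]'

```text
clock: 10.25
tool_pos: [0.6041, 0.0179, 0.009]
orientation: [0.0, 0.838, 0.545, 0.0]
contact_force: [0.2, 0.6, -0.3]
gripper_width: 0.0488
grip_force: 0.0
```

Call:
send_rows --series '[[[0,0,0.15],0],[[0,0,0.15],0],[[0,0,0.15],0],[[0,0,0],0],[[0,0,0],0],[[0,0,0],0],[[0,0,0],0],[[0,0,0],0],[[0,0,0],0],[[0,0,0],0]]'

```text
clock: 11.25
tool_pos: [0.6037, 0.018, 0.004]
orientation: [0.0, 0.838, 0.545, -0.0]
contact_force: [0.6, 0.5, 0.4]
gripper_width: 0.0486
grip_force: 0.0
```

```bash
python3 c.py w5; python3 - <<'E'
from h import *
im,d,*_=shot('side')
a=cv2.imread('pics/w5.png'); b=cv2.resize(im[160:270,230:360],(400,338),interpolation=2); cv2.imwrite('pics/m5.png',cv2.hconcat([cv2.resize(a[180:400,170:390],(400,338),interpolation=2),b]))
E
```

```text
11.25 [-0.19  0.18 -0.19  1.21 -0.    1.8 ] [[0.405, 0.914, -0.0, 0.604], [0.914, -0.405, -0.0, 0.018], [-0.0, 0.0, -1.0, 0.004], [0.0, 0.0, 0.0, 1.0]]
tray_opening 0.65 [ 63.  68. 424. 351.] [0.613 0.041 0.051]
screwdriver 0.93 [252. 245.  49. 128.] [ 0.595 -0.003  0.027]
driver_handle 0.77 [253. 243.  45. 126.] [ 0.595 -0.001  0.027]
driver_butt 0.66 [253. 247.  48. 123.] [ 0.595 -0.003  0.027]
driver_tip 0.82 [253. 251.  48. 117.] [ 0.594 -0.003  0.028]
```

View pics/m5.png

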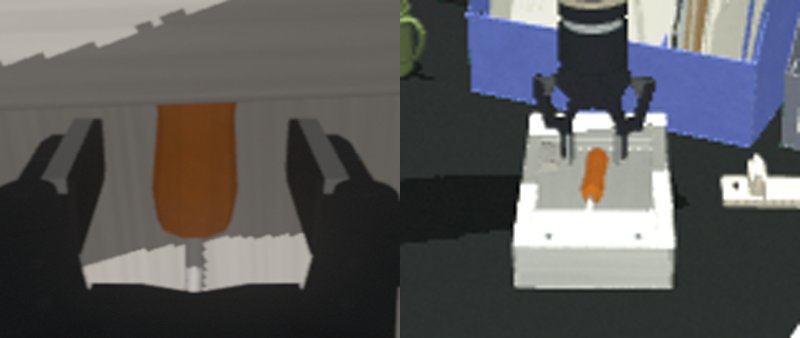

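Fingers straddle the handle with free space either side and the tips still above it. Going lower.

Call:
send_rows --series '[[[0,0,0.2],0],[[0,0,0.2],0],[[0,0,0.2],0],[[0,0,0.2],0],[[0,0,0.2],0],[[0,0,0],0],[[0,0,0],0],[[0,0,0],0],[[0,0,0],0],[[0,0,0],0]]'

```text
clock: 12.65
tool_pos: [0.6038, 0.018, -0.0059]
orientation: [0.0, 0.838, 0.545, 0.0]
contact_force: [-0.2, 0.0, -0.5]
gripper_width: 0.0486
grip_force: 0.0
```

Call:
send_rows --series '[[[0,0,0.15],0],[[0,0,0.15],0],[[0,0,0.15],0],[[0,0,0.15],0],[[0,0,0.1],0],[[0,0,0],0],[[0,0,0],0],[[0,0,0],0],[[0,0,0],0],[[0,0,0],0]]'

```text
clock: 13.65
tool_pos: [0.6038, 0.018, -0.013]
orientation: [0.0, 0.838, 0.545, 0.0]
contact_force: [0.1, -0.1, -0.3]
gripper_width: 0.0486
grip_force: 0.0
```

```bash
python3 - <<'E'
from h import *
print(pose()[:3,3])
im,d,K,D,E=shot('wrist'); W=cloud(d,K,D,E); cv2.imwrite('pics/w6.png',im)
for v in range(244,290,4): print(v, [tuple((W[v,u]*1000).round(0)[2:]) for u in (215,220,225,330,335,340)], im[v,222].tolist())
E
```

```text
[ 0.60377998  0.0180136  -0.01295726]
244 [(np.float64(51.0),), (np.float64(51.0),), (np.float64(51.0),), (np.float64(51.0),), (np.float64(51.0),), (np.float64(51.0),)] [92, 98, 100]
248 [(np.float64(50.0),), (np.float64(51.0),), (np.float64(50.0),), (np.float64(50.0),), (np.float64(50.0),), (np.float64(51.0),)] [91, 96, 99]
252 [(np.float64(51.0),), (np.float64(51.0),), (np.float64(50.0),), (np.float64(50.0),), (np.float64(51.0),), (np.float64(51.0),)] [89, 94, 97]
256 [(np.float64(51.0),), (np.float64(51.0),), (np.float64(52.0),), (np.float64(51.0),), (np.float64(50.0),), (np.float64(52.0),)] [90, 94, 98]
260 [(np.float64(51.0),), (np.float64(51.0),), (np.float64(51.0),), (np.float64(50.0),), (np.float64(51.0),), (np.float64(51.0),)] [90, 95, 99]
264 [(np.float64(50.0),), (np.float64(52.0),), (np.float64(51.0),), (np.float64(24.0),), (np.float64(30.0),), (np.float64(29.0),)] [89, 93, 96]
268 [(np.float64(34.0),), (np.float64(32.0),), (np.float64(22.0),), (np.float64(24.0),), (np.float64(34.0),), (np.float64(34.0),)] [48, 51, 52]
272 [(np.float64(36.0),), (np.float64(34.0),), (np.float64(23.0),), (np.float64(26.0),), (np.float64(36.0),), (np.float64(37.0),)] [31, 32, 34]
276 [(np.float64(40.0),), (np.float64(34.0),), (np.float64(23.0),), (np.float64(27.0),), (np.float64(38.0),), (np.float64(40.0),)] [29, 31, 33]
280 [(np.float64(44.0),), (np.float64(36.0),), (np.float64(24.0),), (np.float64(27.0),), (np.float64(37.0),), (np.float64(44.0),)] [27, 29, 31]
284 [(np.float64(45.0),), (np.float64(37.0),), (np.float64(24.0),), (np.float64(27.0),), (np.float64(38.0),), (np.float64(47.0),)] [28, 28, 31]
288 [(np.float64(46.0),), (np.float64(37.0),), (np.float64(25.0),), (np.float64(27.0),), (np.float64(38.0),), (np.float64(48.0),)] [27, 28, 30]
```

View pics/w6.png

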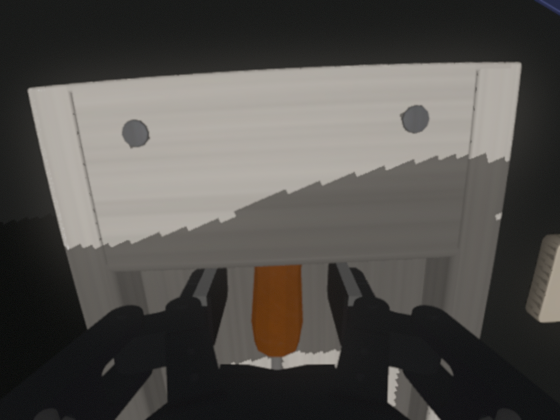

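Fingers are on both sides of the handle (handle centre column 277, fingers at 222 and 335), with tips about 20 mm up. A little lower, then close.

Call:
send_rows --series '[[[0,0,0.15],0],[[0,0,0.15],0],[[0,0,0.15],0],[[0,0,0.15],0],[[0,0,0.1],0],[[0,0,0],0],[[0,0,0],0],[[0,0,0],0],[[0,0,0],0],[[0,0,0],0]]'

```text
clock: 14.7
tool_pos: [0.6038, 0.018, -0.02]
orientation: [0.0, 0.838, 0.545, 0.0]
contact_force: [-0.3, -0.1, -0.1]
gripper_width: 0.0485
grip_force: 0.0
```

Call:
send_rows --series '[[[0,0,0],0],[[0,0,0],0],[[0,0,0],0],[[0,0,0],0],[[0,0,0],0],[[0,0,0],0],[[0,0,0],0],[[0,0,0],0],[[0,0,0],0],[[0,0,0],0]]' --claw 255 --grip_force 25

```text
clock: 15.7
tool_pos: [0.6039, 0.018, -0.0198]
orientation: [0.0, 0.838, 0.545, 0.0]
contact_force: [-0.5, -0.5, 5.0]
gripper_width: 0.0253
grip_force: 25.0
```

Call:
send_rows --series '[[[0,0,-0.2],0],[[0,0,-0.2],0],[[-0.6,0,0],0],[[-0.8,0,0],0],[[-0.8,0,0],0],[[-0.8,0,0],0],[[-0.6,0,0],0],[[-0.2,0,0],0],[[0,0,0],0],[[0,0,0],0]]' --grip_force 35

```text
clock: 16.7
tool_pos: [0.5884, -0.0167, -0.016]
orientation: [0.0, 0.838, 0.545, 0.0]
contact_force: [-0.3, 0.2, -0.8]
gripper_width: 0.0251
grip_force: 34.4
```

```bash
python3 c.py w7; python3 - <<'E'
from h import *
im,d,*_=shot('side')
a=cv2.imread('pics/w7.png'); b=cv2.resize(im[160:270,230:360],(400,338),interpolation=2); cv2.imwrite('pics/m7.png',cv2.hconcat([cv2.resize(a[180:400,170:390],(400,338),interpolation=2),b]))
W=np.load('wW.npy');T=pose();L=(W-T[:3,3])@T[:3,:3]*1000
for v in range(150,290,6): print(v,L[v,277].round(0),(W[v,277,2]*1000).round(),a[v,277].tolist())
E
```

```text
16.7 [-0.25  0.15 -0.26  1.17  0.    1.74] [[0.405, 0.914, 0.0, 0.588], [0.914, -0.405, -0.0, -0.017], [0.0, 0.0, -1.0, -0.016], [0.0, 0.0, 0.0, 1.0]]
tray_opening 0.64 [ 10.   0. 529. 419.] [0.604 0.019 0.031]
screwdriver 0.87 [248. 172.  65. 200.] [ 0.595 -0.007  0.03 ]
driver_handle 0.83 [245. 172.  62. 196.] [ 0.593 -0.006  0.03 ]
driver_butt 0.76 [246. 175.  60. 196.] [ 0.592 -0.008  0.028]
driver_tip 0.94 [247. 178.  63. 194.] [ 0.593 -0.008  0.03 ]
150 [ 64.   1. -66.] 50.0 [175, 182, 188]
156 [ 63.   1. -68.] 52.0 [184, 190, 195]
162 [ 61.   1. -67.] 51.0 [147, 153, 158]
168 [ 51.   1. -18.] 2.0 [172, 179, 184]
174 [ 49.   1. -27.] 11.0 [62, 67, 71]
180 [ 49.   1. -41.] 25.0 [49, 52, 56]
186 [ 48.   1. -44.] 28.0 [45, 60, 83]
192 [ 46.   1. -47.] 31.0 [39, 70, 113]
198 [ 44.   1. -47.] 31.0 [37, 70, 116]
204 [ 41.   1. -47.] 31.0 [33, 68, 114]
210 [ 38.   1. -46.] 30.0 [29, 66, 114]
216 [ 36.   1. -47.] 31.0 [26, 63, 111]
222 [ 33.   1. -47.] 31.0 [24, 64, 112]
228 [ 31.   1. -47.] 31.0 [20, 64, 114]
234 [ 29.   1. -48.] 32.0 [22, 63, 112]
240 [ 26.   1. -47.] 31.0 [21, 63, 112]
246 [ 23.   1. -48.] 32.0 [16, 61, 111]
252 [ 20.   1. -46.] 30.0 [15, 62, 113]
258 [ 17.   1. -47.] 31.0 [15, 62, 113]
264 [ 14.   1. -45.] 29.0 [15, 61, 111]
270 [ 12.   1. -46.] 30.0 [15, 60, 111]
276 [  8.   1. -45.] 29.0 [16, 61, 111]
282 [  6.   1. -46.] 30.0 [14, 60, 110]
288 [  2.   1. -45.] 29.0 [13, 60, 110]
```

View pics/m7.png

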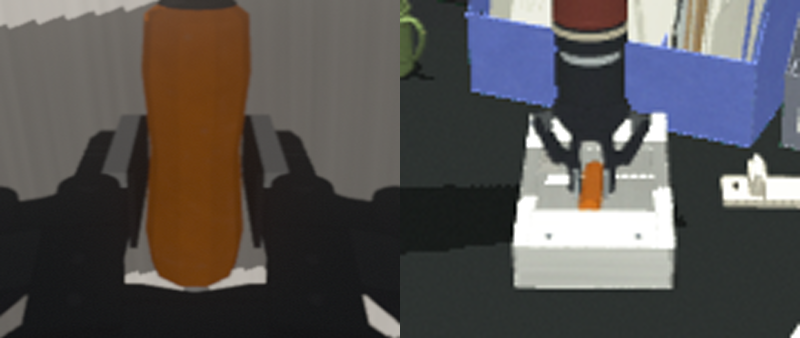

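The whole handle is gripped and the butt is now clear, 12 mm inside the +y lip edge. The blade is under the -y lip. Lifting, so the lip tilts the tool in the pads.

Call:
send_rows --series '[[[0,0,-0.6],0],[[0,0,-0.6],0],[[0,0,-0.6],0],[[0,0,-0.6],0],[[0,0,-0.6],0],[[0,0,-0.6],0],[[0,0,-0.6],0],[[0,0,-0.6],0],[[0,0,-0.6],0],[[0,0,0],0]]' --grip_force 25

```text
clock: 18.1
tool_pos: [0.5889, -0.0165, 0.039]
orientation: [0.0, 0.838, 0.545, 0.001]
contact_force: [0.3, 2.5, -3.5]
gripper_width: 0.025
grip_force: 34.1
```

```bash
cat > f.py <<'E'
from h import *
import sys
im,d,K,D,E=shot('wrist'); cv2.imwrite(f'pics/{sys.argv[1]}.png',im); W=cloud(d,K,D,E); T=pose(); L=(W-T[:3,3])@T[:3,:3]*1000
i=im.astype(int); h=(i[...,2]-i[...,0]>45)&(i[...,1]<i[...,2]*.75)&(abs(L[...,0])<110)&(abs(L[...,1])<20)
Q=L[h]; print(len(Q))
c=h&(abs(L[...,1]-1)<4); Q=L[c]; p=np.polyfit(Q[:,0],-Q[:,2],1); print("slope deg",np.degrees(np.arctan(p[0])),"x",Q[:,0].min(),Q[:,0].max(),"top z world at ends",np.polyval(p,[Q[:,0].min(),0,Q[:,0].max()])+T[2,3]*1000)
s=read_state(); print(s['contact_force'],s['wrist_torque'],s['gripper_width'],s['tool_pos'])
E
python3 f.py w8
```

```text
7820
slope deg 15.886479488881506 x -40.5102106336491 44.886065039034726 top z world at ends [73.27367535 84.80297791 97.57765907]
[ 1.22022843  2.47673374 -2.61303332] [ 0.60101233 -0.20722612 -0.01788445] 0.025160530260149482 [ 0.58876185 -0.01632386  0.03851532]
```

Tilting as planned (16°, butt up). Continue lifting.

Call:
send_rows --series '[[[0,0,-0.6],0],[[0,0,-0.6],0],[[0,0,-0.6],0],[[0,0,-0.6],0],[[0,0,-0.6],0],[[0,0,-0.6],0],[[0,0,-0.6],0],[[0,0,-0.4],0],[[0,0,0],0],[[0,0,0],0]]' --grip_force 25

```text
clock: 19.15
tool_pos: [0.5887, -0.0165, 0.0843]
orientation: [0.0, 0.838, 0.546, 0.0]
contact_force: [0.7, 2.3, -1.0]
gripper_width: 0.0254
grip_force: 32.2
```

```bash
python3 f.py w9
```

```text
5048
slope deg 35.52288270871067 x -34.535707820528316 37.378683053523034 top z world at ends [104.81021971 129.46511706 156.14960253]
[ 1.48273139  2.11221397 -0.64468626] [ 0.54519032 -0.29535129  0.03174296] 0.025088202315589506 [ 0.58856476 -0.0165264   0.08406722]
```

Call:
send_rows --series '[[[0.8,0,-0.6],0],[[0.8,0,-0.6],0],[[0.8,0,-0.6],0],[[0.8,0,-0.6],0],[[0.8,0,-0.6],0],[[0,0,-0.8],0],[[0,0,-0.8],0],[[0,0,-0.8],0],[[0,0,-0.8],0],[[0,0,-0.6],0]]'

```text
clock: 20.2
tool_pos: [0.6047, 0.0195, 0.153]
orientation: [0.0, 0.838, 0.545, 0.0]
contact_force: [0.4, -0.1, -0.7]
gripper_width: 0.0252
grip_force: 32.4
```

```bash
python3 f.py w10; python3 - <<'E'
from h import *
im,d,*_=shot('side'); cv2.imwrite('pics/s10.png',cv2.resize(im[120:270,200:390],(700,553),interpolation=2))
E
```

```text
5401
slope deg 33.314112481697975 x -35.35235072392126 38.403207536438984 top z world at ends [174.88957231 198.12419312 223.36392814]
[-1.11550925 -0.24213558  0.85760476] [-0.00663092 -0.0551176   0.040047  ] 0.02499603260292297 [0.60511794 0.01950263 0.15393063]
```

View pics/s10.png

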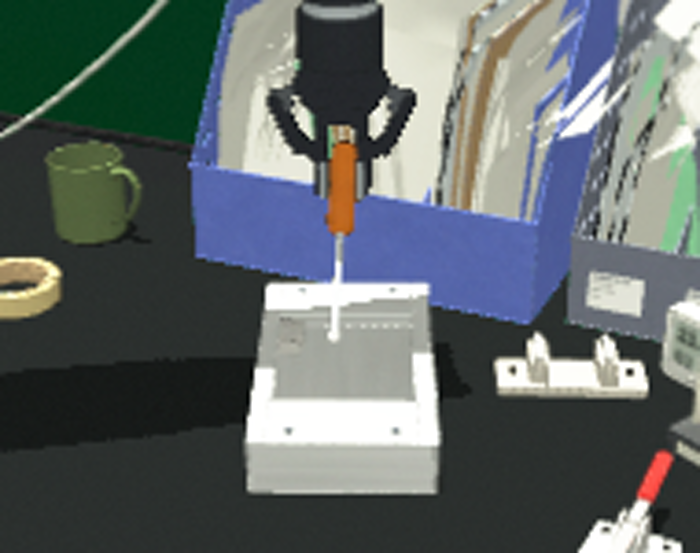

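The screwdriver is out and free, tip down at 33° with the blade end over the tray. I'll set the tip on the -y lip's top to level it in the pads.

Call:
send_rows --series '[[[-0.8,0,0],0],[[-0.8,0,0],0],[[-0.8,0,0],0],[[-0.8,0,0],0],[[-0.8,0,0],0],[[0,0,1],0],[[0,0,1],0],[[0,0,1],0],[[0,0,0.5],0],[[0,0,0.5],0]]' --grip_force 20

```text
clock: 21.3
tool_pos: [0.588, -0.0164, 0.111]
orientation: [-0.0, 0.838, 0.546, -0.0]
contact_force: [-0.4, 0.0, -1.0]
gripper_width: 0.0253
grip_force: 32.4
```

Call:
send_rows --series '[[[0,0,0.5],0],[[0,0,0.5],0],[[0,0,0.5],0],[[0,0,0.5],0],[[0,0,0.5],0],[[0,0,0.5],0],[[0,0,0.5],0],[[0,0,0.5],0],[[0,0,0],0],[[0,0,0],0]]'

```text
clock: 22.3
tool_pos: [0.588, -0.017, 0.0717]
orientation: [0.0, 0.838, 0.545, -0.0]
contact_force: [-0.2, -0.5, 0.4]
gripper_width: 0.025
grip_force: 33.2
```

```bash
python3 f.py w11
```

```text
7341
slope deg 20.34370336281841 x -39.30100379142257 44.961179587731905 top z world at ends [101.93327306 116.50524492 133.17588893]
[-0.84668305 -1.13003202  0.48571312] [-0.39925766  0.16394185 -0.00255971] 0.025034651877236747 [ 0.5881117  -0.01707356  0.07191749]
```

Call:
send_rows --series '[[[0,0,0.6],0],[[0,0,0.6],0],[[0,0,0.6],0],[[0,0,0.6],0],[[0,0,0.6],0],[[0,0,0.6],0],[[0,0,0.5],0],[[0,0,0.4],0],[[0,0,0],0],[[0,0,0],0]]'

```text
clock: 23.35
tool_pos: [0.5883, -0.0169, 0.027]
orientation: [0.0, 0.838, 0.545, -0.0]
contact_force: [-0.3, 0.5, 0.3]
gripper_width: 0.0253
grip_force: 33.4
```

```bash
python3 f.py w12
```

```text
9078
slope deg 2.5688279646252106 x -49.51489769123032 48.65645776166399 top z world at ends [69.68742915 71.9088938  74.09184492]
[ 0.26973515 -0.6417962   0.74648957] [-0.13073475  0.1592367  -0.04228768] 0.02517251739344437 [ 0.58829532 -0.01692014  0.02711581]
```

Level to within 3°. Tighten, raise, and centre over the opening.

Call:
send_rows --series '[[[0,0,0],0],[[0,0,0],0],[[0,0,0],0],[[0,0,-0.7],0],[[0,0,-1.2],0],[[0,0,-1.3],0],[[0,0,-1.3],0],[[0,0,-1.3],0],[[0,0,-1.2],0],[[0,0,-1],0]]' --grip_force 60

```text
clock: 24.4
tool_pos: [0.5887, -0.0168, 0.1085]
orientation: [0.0, 0.838, 0.545, 0.0]
contact_force: [0.6, -0.0, -0.5]
gripper_width: 0.0238
grip_force: 58.9
```

Call:
send_rows --series '[[[0.5,0,-0.8],0],[[0.7,0,-0.8],0],[[0.7,0,-0.8],0],[[0.7,0,-0.8],0],[[0.5,0,-0.8],0],[[0.3,0,-0.4],0],[[0,0,0],0],[[0,0,0],0],[[0,0,0],0],[[0,0,0],0]]'

```text
clock: 25.4
tool_pos: [0.6018, 0.0142, 0.1506]
orientation: [-0.0, 0.838, 0.545, -0.0]
contact_force: [0.1, -1.3, -1.3]
gripper_width: 0.024
grip_force: 58.9
```

```bash
python3 f.py w13; python3 - <<'E'
from h import *
im,d,K,D,E=shot('side'); cv2.imwrite('pics/s13.png',cv2.resize(im[100:270,170:410],(720,510),interpolation=2))
E
```

```text
8914
slope deg 4.398194223765342 x -40.08494256722874 48.516159603606646 top z world at ends [192.28665727 195.36975469 199.10133159]
[-0.18190726  0.04732974 -1.78427346] [-0.0160425  -0.00159839 -0.0155911 ] 0.024246443839762943 [0.60185797 0.01418264 0.15064635]
```

View pics/s13.png

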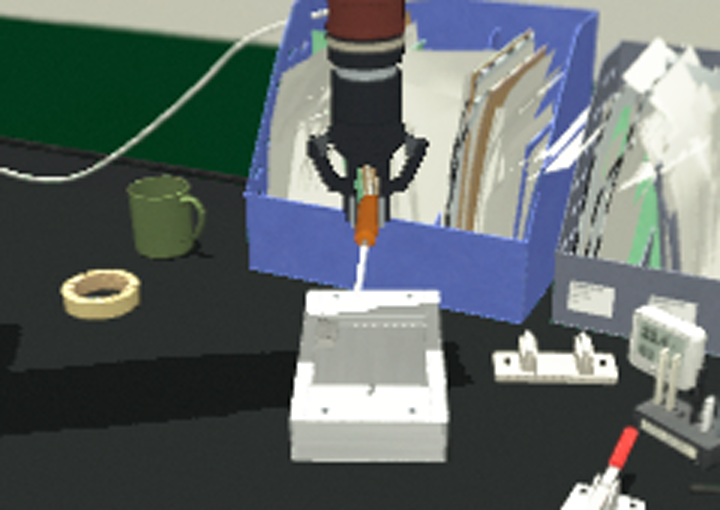

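The screwdriver is held about level (4°) over the opening, with its lowest part about 11 cm above the tray top. The insert is still in the tray corner and the mug, tape and bend support are where they were. Handing in.

```bash
python3 -c "
from plant import workorder; print(workorder.close_job())"
```

```text
the job is handed in; nothing more can be done
None
```

The job is handed in: the screwdriver is out of the tray, held still by its handle, about level (4° off) over the opening and roughly 11 cm above the tray top, with the jaw insert still in the tray and nothing around it visibly disturbed.

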